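# Change the log lathe's gear through its H-gate

## Robot

A 7-joint arm with a two-finger parallel gripper is mounted at the origin on the work surface. World frame = base frame: x ahead of the robot, y to its left, z up, the work surface at z = 0. Lengths are in m, angles in degrees, forces in N, time in s.
With the tool pointing down it reaches from about 0.425 to 0.875 m from the base axis. Payload 4.7 kg.
Tool frame: the origin (TCP) lies midway between the tips of the shut fingers; the grasp point (between the pads) lies env.grip_point_offset behind it (env.grip_point_offset is the distance from the TCP to the grasp point, in m); z points along the fingers, y is the line along which they close (so a half turn about z gives the same grasp; the last joint's range is limited). The gripper opens to 87 mm and grips with 3 to 60 N. Pads are 19 mm wide; open, the fingers measure 117 mm over their backs; the gripper's body (75 mm by 190 mm) begins 51 mm behind the grasp point.
Start: joints at [-72.932, 18.392, -4.016, 83.108, 1.295, 78.541, -3.26], TCP at [0.182, 0.624, 0.223] pointing down, gripper open.
Joint ranges: [-163.93, 163.93], [-17.29, 119.83], [-79.2, 71.16], [3.27, 140.29], [-89.18, 269.18], [5.43, 117.66], [-154.24, 154.24]. Speed limits (degrees/s): [147.25, 147.25, 180, 180, 180, 180, 180].

## Interface

Orientations are given as [roll, pitch, yaw] about the fixed x, y, z axes, in that order (R = Rz(yaw) Ry(pitch) Rx(roll)).
In Python, from cell import env gives the robot as it stands.
- The arm moves only by the shell command python3 -m creep 'ROWS' [FORCE]. ROWS is a JSON object of lists of equal length, an entry for each row: "translation": the shift along the tool's x, y, z in units of 0.08 m (1.0 is 0.08 m), a list of three; "turn": the turn, a rotation vector about the tool's x, y, z in units of 180 degrees (1.0 is 180 degrees), a list of three; "grip": the opening, from 0 (shut) to 1 (fully open). In form: {"translation": [[x, y, z], ...], "turn": [[ax, ay, az], ...], "grip": [grip, ...]}. A call has 1 to 5 rows; each row shifts and turns the commanded pose from where the row before left it, along the tool's axes as they then stand; what a row does not reach is not made up. A row lasts 1/8 s, in which the tool goes at most 62.5 mm and 10.7 degrees, less where a joint would pass 70% of its speed; a pose out of reach is approached as far as the arm can. A call with a number of a shift or a turn outside -1 to 1 is refused whole. A call with a gripper value outside its range is refused whole. The fingers move at their own pace and stop on an object; FORCE is the grip in N (left out, the last holds). Time passes only in rows, so rows that do not move let the fingers close. It gives the time, the measured TCP pose, the force, the opening and the grip force at its end, in the units of the state.
- env.get_obs(): the state, without advancing time (a new reading comes with each control period).
- env.read_camera(name): name is "side" or "top"; returns a dict with "frame" (400x640x3 uint8, red, green, blue), "z_map" (400x640 float32, m along the optical axis (not along the pixel's ray), 0 where there is no reading), "K" (3x3 intrinsics, pixels), "rvec" (rotation vector, rad) and "tvec" (3), from world to camera coordinates, as OpenCV has them. Camera axes: x right, y down, z forward; pixel columns grow to the right and rows downward; lengths in m; the calibration is good to about 2 mm. A picture is of the moment at which its call begins.
- env.sign_off(): hands the job in; it is judged then, once.
The state is a dict: "time_s": time; "qpos": joint angles; "joint_velocities": joint speeds; "effort": joint torques, N m; "tool_pos": TCP position; "tool_rot": TCP orientation; "force": force on the tool from outside, world axes, zero at the start; "wrist_torque": the same for the moment, N m; "grip_width": finger opening in m; "grasp_force": force on a finger pad.
Only numpy, scipy, OpenCV 4.12 (cv2) and the standard library are available. Lean on these libraries where they do the work, as an engineer would, in place of code of your own. Each camera call takes 0.05 s, during which the arm holds its last target. There are 200 camera calls.

## Task

Change the bench lathe's speed: pushing with the outside of the fingers, take the gear lever out of the slot it stands in, across the neutral channel and fully home into the diagonally opposite slot of the H-gate, the one farther from you on the side of the mounted log slice. Do not catch either of the other two gears on the way, do not force the lever or take its knob between the fingers, and leave the things lying about undisturbed.

Things in the scene. Friction and masses are not known exactly. Their poses are not given: they have to be found in the camera images.
- gate: Bright steel plate, 110 (x) by 120 (y) by 8 mm, level, on the grey gearcase. Origin: centre of its top face, 150 mm above the bench; x points away from the robot (far), y left along the lathe, away from the log slice. H-shaped opening: slots along x, 15 mm wide, centred at y = +14 and -14 mm, ending at x = +-21.5 mm; neutral channel along y, 15 mm wide, at x = 0.
- lathe: The bench lathe, fixed. Origin on the bench right below the gate's centre, axes as the gate's. Gearcase: x -85 to +85, y -90 to +150, top at 142 mm. Behind it the round-topped headstock: x +95 to +245, y -85 to +145, top at 250 mm. Tool rest to the right: x +45 to +70, y -290 to -140, top at 190 mm; then bed and tailstock, top at 230 mm. Left of the headstock motor and handwheel, lower.
- log_slice (a point): Centre of the lobed log slice with dark bark mounted upright on the lathe's spindle, about 145 mm across and 45 mm thick along gate y; it rises to about 265 mm above the bench. It is behind and to the right of the gate and shows which side of the gate is meant.
- knob (a point): Centre of the black ball knob, 40 mm in diameter, on top of the gear lever, a straight steel rod 11 mm thick. The knob's centre is 150 mm above the lever's pivot, 86 mm above the plate's top when upright (about 77 mm when in a gear slot). The lever starts in the near left slot.
- swing (a joint): Lever tilt along the slots, rad: 0 in neutral (can cross within about +-0.03), positive = away from the robot, about +0.26 fully home in a far slot, -0.26 in a near one. Knob centre along gate x: 150 mm * sin(swing). Friction about 2 N at the knob, no spring or detent: it stays where left. The tongues beside the channel have round ends.
- cross (a joint): Lever tilt across the slots, rad: positive = gate +y (left), negative = gate -y (right, the log slice's side). In the left slots it reads +0.20 to +0.26, in the right slots -0.20 to -0.26. Knob centre along gate y: 150 mm * cos(swing) * sin(cross). Friction about 2 N at the knob, no spring.
- lever: The gear lever, rod and knob together. Origin at its pivot, 64 mm below the plate's top; z points up along the rod.
- wax_tin: Round metal wax tin, 47 mm across, 28 mm high, standing on the gearcase 95 to 115 mm to the left of the gate's centre. Origin at the centre of its underside.
- mallet: Turned wooden carver's mallet standing on its head, handle up, 88 mm across, 210 mm high, on the bench to the right in front of the lathe bed. Origin at the centre of its underside.
- oil_bottle: Amber oil bottle with a black cap, 60 mm across, 150 mm high, standing on the bench to the right. Origin at the centre of its underside.
- gouge: Wood gouge lying on the bench along the foot of the gearcase's near face, 265 mm long along its x, 22 mm wide, 20 mm high, wooden handle to -x. Origin on its underside at the ferrule.

How it is judged (in metres and radians):
At the end, for the whole second after the job is handed in: The lever stands at rest in the far right slot, fully home: swing above 0.22 rad (the knob within about 6 mm of the end of its travel) and cross below -0.17 rad; tin, mallet, bottle and gouge are within 15 mm of where they stood (value of joint swing above 0.22 rad and value of joint cross below -0.17 rad and velocity of joint swing between -0.03 and 0.03 rad/s and velocity of joint cross between -0.03 and 0.03 rad/s and distance of each of wax_tin, mallet, oil_bottle, gouge from where it was at the start of the episode below 0.015 m); the robot touches nothing.
It fails at once if the lever is put more than half way into one of the other two slots (far left or near right) ((value of joint swing above 0.14 rad and value of joint cross above 0 rad) or (value of joint swing below -0.14 rad and value of joint cross below 0 rad)).
It fails at once if the knob is taken between the fingers (the grasp point comes within 22 mm of its centre) (distance between the grasp point and knob below 0.022 m).
It fails at once if the lever is forced with more than 60 N (contact force between the fingers and lever above 60 N).
It fails at once if the tin, mallet, bottle or gouge is picked up, knocked or pushed more than 15 mm (distance of any of wax_tin, mallet, oil_bottle, gouge from where it was at the start of the episode above 0.015 m).
It also fails if it takes over 45 s, if anything falls off the work surface, if the arm or the gripper's body presses on something with over 40 N, if the wrist force passes 120 N, or if a joint passes its speed limit or range.

## Working session

There is one attempt and no reset: what is moved stays moved. The work goes in short steps, Python scripts to look and compute and a shell command to move; the robot and the scene stay as the last step left them, time stands still between calls to the robot, and variables do not carry over. Pictures are saved under pics/ and viewed, at most 10 in all, crops included, and the job is handed in when it is done.

```bash
mkdir -p pics; cat > h.py <<'E'
import numpy as np, cv2
from cell import env
def cam(n):
    return env.read_camera(n)
def pt(c,u,v,r=1):
    p=c["z_map"][v-r:v+r+1,u-r:u+r+1]; z=np.median(p[p>0])
    R=cv2.Rodrigues(np.array(c["rvec"],float))[0]
    q=np.linalg.inv(c["K"])@[u,v,1]*z
    return R.T@(q-np.array(c["tvec"]).ravel())
E
python3 - <<'E'
from h import *
import pickle
for n in("top","side"):
    c=cam(n);pickle.dump(c,open(n+".pkl","wb"));cv2.imwrite(f"pics/{n}0.png",c["frame"][:,:,::-1])
    R=cv2.Rodrigues(np.array(c["rvec"],float))[0];print(n,-R.T@np.array(c["tvec"]).ravel(),R[2])
o=env.get_obs();print(o["tool_pos"],o["tool_rot"],o["grip_width"],env.grip_point_offset,o["time_s"])
E
```

```text
top [ 0.53927709 -0.09713386  1.09751736] [ 0.03886875  0.00433357 -0.99923493]
side [ 0.51777115 -0.96135049  0.92418418] [ 0.07853624  0.74818195 -0.65882914]
[0.18191637 0.62351618 0.22158801] [-1.79902718e+02  3.80404119e-03  1.63738499e+02] 0.08723038533920306 0.0187 0.1
```

View pics/top0.png

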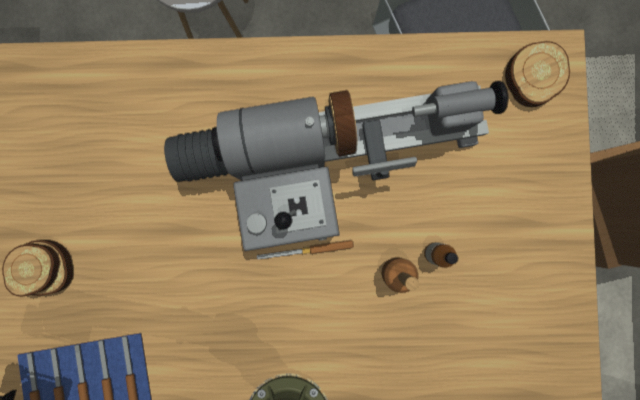

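View pics/side0.png

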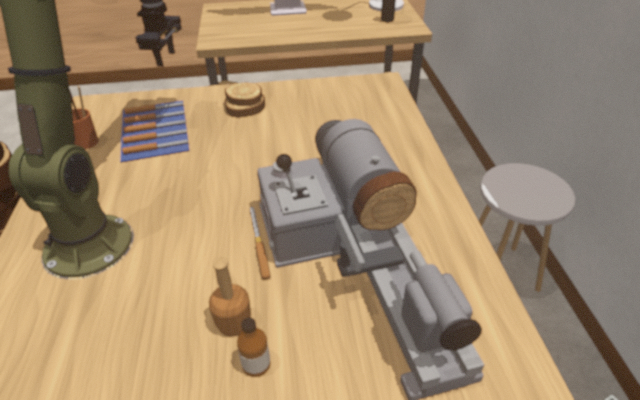

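The top view shows the robot base at the bottom, the gate's H near (298,206) and the knob near (283,220). The tin is at (256,223) and the gouge runs along y≈250. I'll enlarge the gate area and measure it.

```bash
python3 - <<'E'
import pickle
from h import *
c=pickle.load(open("top.pkl","rb"))
cv2.imwrite("pics/top1.png",cv2.resize(c["frame"][165:265,225:365,::-1],None,fx=5.6,fy=5.6,interpolation=cv2.INTER_CUBIC))
for u,v in [(256,223),(283,220),(315,225),(275,190),(318,183),(295,182)]: print(u,v,pt(c,u,v))
c2=pickle.load(open("side.pkl","rb"))
print(pt(c2,285,162))
E
```

```text
256 223 [0.52939445 0.0510083  0.17007407]
283 220 [ 0.5353348  -0.01940872  0.24965734]
315 225 [ 0.52124286 -0.08622357  0.14873083]
275 190 [0.60673902 0.00720305 0.15246711]
318 183 [ 0.62125308 -0.09564612  0.15077663]
295 182 [ 0.62575459 -0.04020755  0.14145944]
[ 0.53692322 -0.03229857  0.2386914 ]
```

View pics/top1.png

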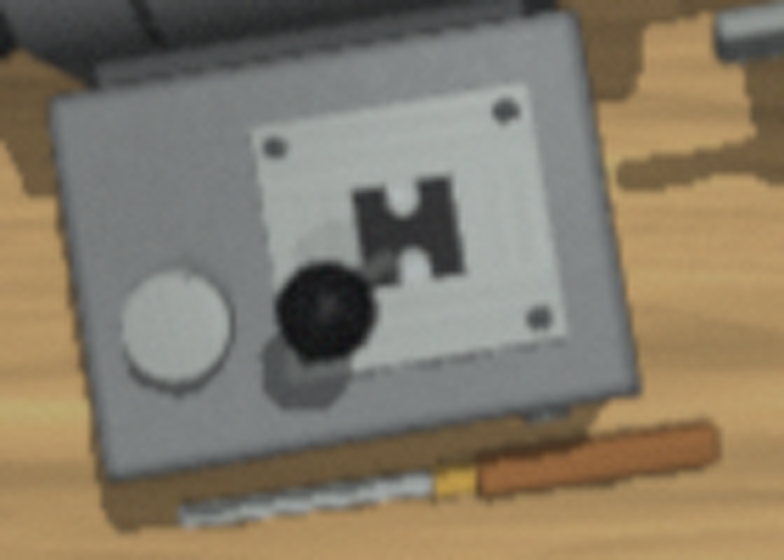

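The crop shows the plate's corners at TL (252,130), TR (526,86) and BR (567,335), with the H's centre near (410,231). The knob is at (326,311). Next I'll work out the gate pose and the first shifts.

```bash
cat >> h.py <<'E'
from scipy.spatial.transform import Rotation as Ro
def ray(c,u,v,z):
    R=cv2.Rodrigues(np.array(c["rvec"],float))[0]; o=-R.T@np.array(c["tvec"]).ravel()
    d=R.T@np.linalg.inv(c["K"])@[u,v,1]; return o+d*(z-o[2])/d[2]
def tw(gx,gy,z):
    import json; G=json.load(open("gate.json")); a=np.radians(G[2])
    return np.array([G[0]+gx*np.cos(a)-gy*np.sin(a),G[1]+gx*np.sin(a)+gy*np.cos(a),z])
def gate(p):
    import json; G=json.load(open("gate.json")); a=np.radians(G[2]); d=np.array(p[:2])-G[:2]
    return np.array([d[0]*np.cos(a)+d[1]*np.sin(a),-d[0]*np.sin(a)+d[1]*np.cos(a),p[2]])
def to(p,rpy=None):
    o=env.get_obs();R=Ro.from_euler("xyz",o["tool_rot"],degrees=True)
    print("at gate",gate(o["tool_pos"]).round(4),"shift",(R.inv().apply(np.array(p)-o["tool_pos"])/.08).round(3))
    if rpy is not None: print("turn",((R.inv()*Ro.from_euler("xyz",rpy,degrees=True)).as_rotvec()/np.pi).round(4))
E
python3 - <<'E'
import pickle,json
from h import *
c=pickle.load(open("top.pkl","rb"))
f=lambda a,b,z=.15: ray(c,225+a/5.6-.4,165+b/5.6-.4,z)
TL,TR,BR=f(252,130),f(526,86),f(567,335)
H=f(410,231); print(TL,TR,BR,H,np.linalg.norm(TL-TR),np.linalg.norm(BR-TR))
y=TL-TR;x=TR-BR
y1,y2=np.degrees(np.arctan2(-y[0],y[1])),np.degrees(np.arctan2(x[1],x[0]));print(y1,y2)
ctr=((TL+BR)/2+H)/2
json.dump([ctr[0],ctr[1],(y1+y2)/2],open("gate.json","w"));print(ctr,(y1+y2)/2)
print("knob gate",gate(f(326,311,.227)),"tin",gate(f(177,327,.17)))
yaw=(y1+y2)/2+180
to([.40,.30,.31],[180,0,yaw]); to(tw(-.095,.033,.31))
E
```

```text
[0.61244544 0.02029236 0.15      ] [ 0.62858358 -0.0970733   0.15      ] [ 0.52206197 -0.11209023  0.15      ] [ 0.56779054 -0.04626778  0.15      ] 0.11846998526723967 0.10757490703477876
7.829248766027866 8.024414604785367
[ 0.56752212 -0.04608336  0.15      ] 7.926831685406617
knob gate [-0.02824698  0.03337844  0.227     ] tin [-0.02443375  0.10095401  0.17      ]
at gate [-0.2896  0.7164  0.2216] shift [-3.749 -3.121 -1.1  ]
turn [-5.000e-04 -1.000e-04 -1.344e-01]
at gate [-0.2896  0.7164  0.2216] shift [-5.719 -6.798 -1.093]
```

```bash
python3 -m creep '{"translation":[[0,0,-0.4],[0,0,-0.4],[0,0,-0.3],[0,0,0]],"turn":[[0,0,-0.0448],[0,0,-0.0448],[0,0,-0.0448],[0,0,0]],"grip":[0,0,0,0]}'
python3 -c "
from h import *
to([.42,.30,.31],[180,0,187.93]); to(tw(-.095,.033,.31))"
```

```text
time_s: 0.6
tool_pos: [0.1822, 0.6248, 0.3123]
tool_rot: [179.8, 0.1, -172.2]
force: [-0.8, -0.6, -0.5]
grip_width: 0.0551
grasp_force: 0.0
at gate [-0.2891  0.7176  0.3123] shift [-2.39  -4.428  0.017]
turn [ 0.0011  0.0004 -0.0005]
at gate [-0.2891  0.7176  0.3123] shift [-2.438e+00 -8.555e+00  4.000e-03]
```

```bash
T='"turn":[[0,0,0],[0,0,0],[0,0,0],[0,0,0],[0,0,0]],"grip":[0,0,0,0,0]'
python3 -m creep '{"translation":[[-0.34,-0.63,0],[-0.34,-0.63,0],[-0.34,-0.63,0],[-0.34,-0.63,0],[-0.34,-0.63,0]],"turn":[[0,0,0],[0,0,0],[0,0,0],[0,0,0],[0,0,0]],"grip":[0,0,0,0,0]}'
python3 -m creep '{"translation":[[-0.34,-0.64,0],[-0.34,-0.64,0],[0,-0.4,0],[0,0,0]],"turn":[[0,0,0],[0,0,0],[0,0,0],[0,0,0]],"grip":[0,0,0,0]}'
python3 -c "
from h import *
to(tw(-.095,.033,.31),[180,0,187.93])"
```

```text
time_s: 1.23
tool_pos: [0.352, 0.3909, 0.3087]
tool_rot: [-179.9, -0.1, -172.3]
force: [0.3, 0.3, 1.2]
grip_width: 0.0056
grasp_force: 0.0
time_s: 1.72
tool_pos: [0.4246, 0.2642, 0.3091]
tool_rot: [-179.9, -0.1, -172.5]
force: [0.0, 0.3, -0.1]
grip_width: 0.0009
grasp_force: 0.0
at gate [-0.0988  0.3271  0.3091] shift [-0.077 -3.675 -0.007]
turn [-0.0004 -0.0006 -0.0026]
```

```bash
python3 -m creep '{"translation":[[0,-0.6,0],[0,-0.6,0],[0,-0.6,0],[0,-0.6,0],[0,-0.6,0]],"turn":[[0,0,0],[0,0,0],[0,0,0],[0,0,0],[0,0,0]],"grip":[0,0,0,0,0]}'
python3 -m creep '{"translation":[[0,-0.4,0.1],[0,-0.24,0.2],[0,0,0.4],[0,0,0.4],[0,0,0]],"turn":[[0,0,0],[0,0,0],[0,0,-0.0026],[0,0,0],[0,0,0]],"grip":[0,0,0,0,0]}'
python3 -c "
from h import *
to(tw(-.058,.033,.218),[180,0,187.93])"
```

```text
time_s: 2.35
tool_pos: [0.4567, 0.03, 0.3094]
tool_rot: [180.0, -0.1, -172.0]
force: [0.6, 0.0, 0.2]
grip_width: 0.0001
grasp_force: 0.0
time_s: 2.98
tool_pos: [0.462, -0.0196, 0.2196]
tool_rot: [-180.0, -0.3, -171.6]
force: [0.5, -0.3, 1.0]
grip_width: 0.0006
grasp_force: 0.0
at gate [-0.1008  0.0408  0.2196] shift [-0.535 -0.102  0.017]
turn [-0.     -0.0019  0.0028]
```

```bash
python3 -m creep '{"translation":[[-0.25,-0.1,0],[-0.2,0,0],[-0.1,0,0],[-0.1,0,0],[0,0,0]],"turn":[[0,0,0],[0,0,0],[0,0,0],[0,0,0],[0,0,0]],"grip":[0,0,0,0,0]}'
python3 - <<'E'
from h import *
to(tw(-.030,.033,.218),[180,0,187.93])
c=cam("side");cv2.imwrite("pics/s1.png",cv2.resize(c["frame"][110:230,220:380,::-1],None,fx=5,fy=5,interpolation=cv2.INTER_CUBIC))
E
```

```text
time_s: 3.6
tool_pos: [0.517, -0.0206, 0.2227]
tool_rot: [180.0, 0.0, -171.6]
force: [-1.7, 0.9, 0.6]
grip_width: 0.0005
grasp_force: 0.6
at gate [-0.0465  0.0322  0.2227] shift [-0.207  0.008  0.059]
turn [0.     0.     0.0028]
```

View pics/s1.png

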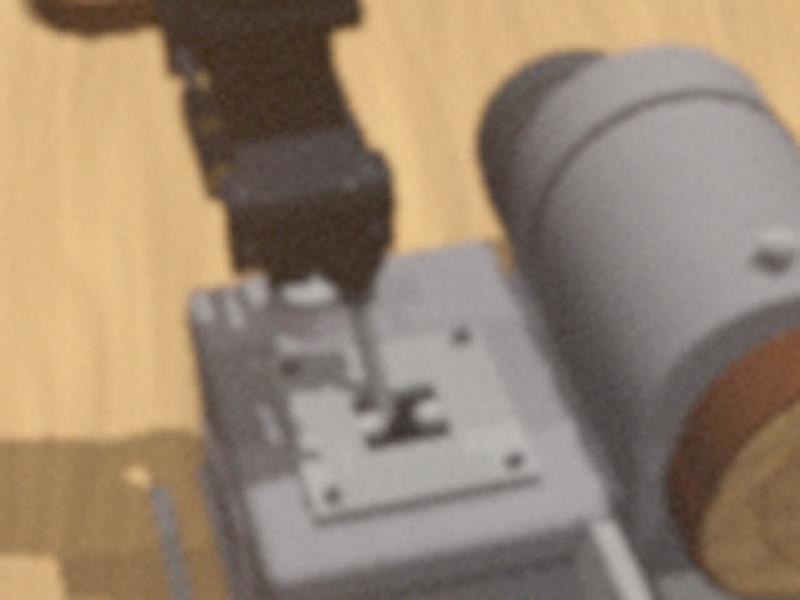

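The force is about 2 N, so the fingers are touching the knob. The rod meets the plate near crop pixel (385,395) and is starting to move along the left slot.

```bash
python3 -m creep '{"translation":[[-0.06,0,0],[-0.06,0,0],[-0.06,0,0],[0,0,0]],"turn":[[0,0,0],[0,0,0],[0,0,0],[0,0,0]],"grip":[0,0,0,0]}'
python3 -c "
from h import *
to(tw(-.030,.033,.218))"
python3 -m creep '{"translation":[[0.3,0,0],[0.5,0,0],[0.4,0,0],[0,0,0]],"turn":[[0,0,0],[0,0,0],[0,0,0],[0,0,0]],"grip":[0,0,0,0]}'
python3 - <<'E'
from h import *
to(tw(-.030,.033,.218))
a=[]
for n,(r0,r1,c0,c1) in dict(side=(120,220,240,340),top=(160,260,240,340)).items():
    c=cam(n);a.append(cv2.resize(c["frame"][r0:r1,c0:c1,::-1],None,fx=4,fy=4,interpolation=cv2.INTER_CUBIC))
    import pickle;pickle.dump(c,open(n+"2.pkl","wb"))
cv2.imwrite("pics/s2.png",np.hstack(a))
E
```

```text
time_s: 4.15
tool_pos: [0.5314, -0.0191, 0.2225]
tool_rot: [-180.0, 0.0, -171.6]
force: [-1.9, 1.0, 1.6]
grip_width: 0.0001
grasp_force: 0.7
at gate [-0.032   0.0317  0.2225] shift [-0.025  0.016  0.056]
time_s: 4.65
tool_pos: [0.4352, -0.0336, 0.2228]
tool_rot: [179.9, 0.1, -171.6]
force: [0.2, 0.4, 0.2]
grip_width: 0.0003
grasp_force: 0.0
at gate [-0.1293  0.0306  0.2228] shift [-1.241  0.021  0.062]
```

View pics/s2.png

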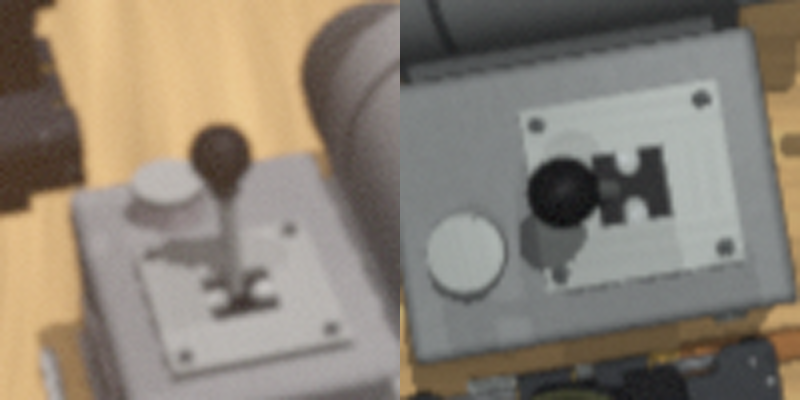

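The fingers are clear. The knob is at about (281,208) in the top image and stands close to level with the channel.

```bash
python3 - <<'E'
from h import *
import pickle
c=pickle.load(open("top2.pkl","rb"))
f=c["frame"].astype(int).sum(2);m=(f[190:225,265:298]<150).astype(np.uint8)
n,l,s,ce=cv2.connectedComponentsWithStats(m);k=1+np.argmax(s[1:,4]);u,v=ce[k]+[265,190];print(u,v,s[k])
print(gate(ray(c,u,v,.233)),gate(ray(c,280.9,207.6,.233)))
c=pickle.load(open("side2.pkl","rb"))
u,v=240+220/4,120+158/4;print(gate(ray(c,u-.4,v-.4,.233)))
f=c["frame"]
E
```

```text
281.4212598425197 207.87007874015748 [  7  10  22  17 254]
[-0.00146775  0.03163696  0.233     ] [-0.00070503  0.03266528  0.233     ]
[-0.00260993  0.03034743  0.233     ]
```

```bash
python3 -m creep '{"translation":[[0,0.4,0],[0,0.4,0],[-0.55,0,0],[-0.55,0,0],[-0.5,0,0]],"turn":[[0,0,0],[0,0,0],[0,0,0],[0,0,0],[0,0,0]],"grip":[0,0,0,0,0]}'
python3 -m creep '{"translation":[[0,0,0],[0,0,0]],"turn":[[0,0,0],[0,0,0]],"grip":[0,0]}'
python3 -c "
from h import *
to(tw(-.0005,.067,.218),[180,0,187.93])"
```

```text
time_s: 5.38
tool_pos: [0.556, 0.0497, 0.2221]
tool_rot: [-179.9, 0.0, -171.5]
force: [0.6, -0.5, 0.2]
grip_width: 0.0005
grasp_force: 0.0
time_s: 5.62
tool_pos: [0.5534, 0.0488, 0.2218]
tool_rot: [-179.9, -0.1, -171.6]
force: [-1.2, 0.3, -0.6]
grip_width: 0.0005
grasp_force: 0.0
at gate [-0.0009  0.0959  0.2218] shift [-0.003 -0.361  0.048]
turn [-0.0004 -0.0004  0.0026]
```

```bash
python3 -m creep '{"translation":[[0,-0.25,0.04],[0,-0.1,0],[0,-0.1,0],[0,-0.1,0],[0,-0.1,0]],"turn":[[0,0,0.0026],[0,0,0],[0,0,0],[0,0,0],[0,0,0]],"grip":[0,0,0,0,0]}'
python3 -m creep '{"translation":[[0,-0.08,0],[0,-0.08,0],[0,0,0]],"turn":[[0,0,0],[0,0,0],[0,0,0]],"grip":[0,0,0]}'
python3 -c "
from h import *
to(tw(-.0005,.003,.218),[180,0,187.93])"
```

```text
time_s: 6.25
tool_pos: [0.5609, -0.0023, 0.2198]
tool_rot: [180.0, 0.1, -172.0]
force: [0.1, 2.6, 1.9]
grip_width: 0.0001
grasp_force: 1.2
time_s: 6.62
tool_pos: [0.5624, -0.0163, 0.2192]
tool_rot: [-180.0, -0.0, -172.1]
force: [-0.2, 0.8, 0.5]
grip_width: 0.0003
grasp_force: 0.2
at gate [-0.0009  0.0302  0.2192] shift [-0.006 -0.34   0.016]
turn [-0.0003 -0.     -0.0004]
```

```bash
python3 -m creep '{"translation":[[0,-0.1,0],[0,-0.1,0],[0,-0.08,0],[0,-0.05,0],[0,0,0]],"turn":[[0,0,0],[0,0,0],[0,0,0],[0,0,0],[0,0,0]],"grip":[0,0,0,0,0]}'
python3 -c "
from h import *
to(tw(-.0005,.003,.218))"
python3 -m creep '{"translation":[[0,0.3,0],[0,0.4,0],[0,0.3,0],[0,0,0]],"turn":[[0,0,0],[0,0,0],[0,0,0],[0,0,0]],"grip":[0,0,0,0]}'
python3 - <<'E'
from h import *
to(tw(-.0005,.003,.218))
a=[]
for n,(r0,r1,c0,c1) in dict(side=(120,220,240,340),top=(160,260,240,340)).items():
    c=cam(n);a.append(cv2.resize(c["frame"][r0:r1,c0:c1,::-1],None,fx=4,fy=4,interpolation=cv2.INTER_CUBIC))
cv2.imwrite("pics/s3.png",np.hstack(a))
E
```

```text
time_s: 7.25
tool_pos: [0.566, -0.0421, 0.2192]
tool_rot: [-180.0, -0.0, -172.1]
force: [0.8, 0.7, 0.3]
grip_width: 0.0003
grasp_force: 0.1
at gate [-0.001   0.0041  0.2192] shift [-0.006 -0.014  0.016]
time_s: 7.75
tool_pos: [0.5546, 0.0398, 0.2191]
tool_rot: [180.0, -0.0, -171.8]
force: [-0.0, -0.8, -0.4]
grip_width: 0.0005
grasp_force: 0.0
at gate [-0.0009  0.0868  0.2191] shift [-1.000e-03 -1.048e+00  1.300e-02]
```

View pics/s3.png

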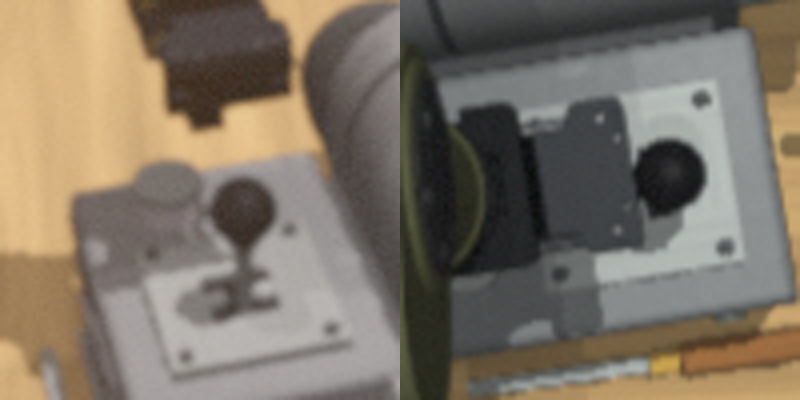

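The knob is now on the right, at top crop (671,177), which is image pixel (307.4,203.9).

```bash
python3 - <<'E'
from h import *
c=cam("top")
f=c["frame"].astype(int).sum(2);m=(f[190:222,299:325]<150).astype(np.uint8)
n,l,s,ce=cv2.connectedComponentsWithStats(m);k=1+np.argmax(s[1:,4]);u,v=ce[k]+[299,190];print(u,v,s[k])
print(gate(ray(c,u,v,.233)),gate(ray(c,307.4,203.9,.233)))
c=cam("side");print(gate(ray(c,240+243/4-.4,120+211/4-.4,.233)))
E
```

```text
306.43859649122805 203.85526315789474 [  0   6  17  18 228]
[-0.00157021 -0.02351109  0.233     ] [-0.00200208 -0.02556151  0.233     ]
[-0.00124117 -0.02400085  0.233     ]
```

The knob is at y≈-25 mm and needs about -33 mm, so I'll push a further 8 to 9 mm.

```bash
python3 -m creep '{"translation":[[0,-0.5,0],[0,-0.35,0],[0,-0.15,0],[0,-0.05,0],[0,0,0]],"turn":[[0,0,0],[0,0,0],[0,0,0],[0,0,0],[0,0,0]],"grip":[0,0,0,0,0]}'
python3 -m creep '{"translation":[[0,-0.04,0],[0,-0.03,0],[0,-0.02,0],[0,0,0]],"turn":[[0,0,0],[0,0,0],[0,0,0],[0,0,0]],"grip":[0,0,0,0]}'
python3 - <<'E'
from h import *
to(tw(-.0005,-.005,.218))
E
```

```text
time_s: 8.57
tool_pos: [0.5666, -0.0446, 0.2192]
tool_rot: [180.0, -0.0, -172.0]
force: [-0.0, -0.1, -0.6]
grip_width: 0.0
grasp_force: 0.0
time_s: 9.07
tool_pos: [0.5676, -0.0523, 0.2193]
tool_rot: [180.0, 0.0, -172.1]
force: [0.2, 1.9, -0.7]
grip_width: 0.0005
grasp_force: 0.7
at gate [-0.0008 -0.0062  0.2193] shift [-0.004  0.015  0.016]
```

```bash
python3 -m creep '{"translation":[[0,0.4,0],[0.1,0.15,0],[0.5,0,0],[0.4,0,0],[0,0,0]],"turn":[[0,0,0],[0,0,0],[0,0,0],[0,0,0],[0,0,0]],"grip":[0,0,0,0,0]}'
python3 -m creep '{"translation":[[0,-0.4,0],[0,-0.4,0],[0,-0.1,0],[0,0,0],[0,0,0]],"turn":[[0,0,0],[0,0,0],[0,0,0],[0,0,0],[0,0,0]],"grip":[0,0,0,0,0]}'
python3 - <<'E'
from h import *
to(tw(-.035,-.034,.218),[180,0,187.93])
c=cam("side")
print(cv2.imwrite("pics/s4.png",cv2.resize(c["frame"][120:220,240:340,::-1],None,fx=5,fy=5,interpolation=cv2.INTER_CUBIC)))
E
```

```text
time_s: 9.7
tool_pos: [0.4806, -0.021, 0.2197]
tool_rot: [179.9, 0.0, -172.1]
force: [-0.2, 1.0, 0.5]
grip_width: 0.0008
grasp_force: 0.0
time_s: 10.32
tool_pos: [0.4923, -0.0898, 0.2192]
tool_rot: [180.0, -0.0, -172.0]
force: [-0.0, -0.2, 0.0]
grip_width: 0.0003
grasp_force: 0.0
at gate [-0.0805 -0.0329  0.2192] shift [-0.569 -0.014  0.015]
turn [ 0.0001 -0.0001  0.0006]
True
```

View pics/s4.png

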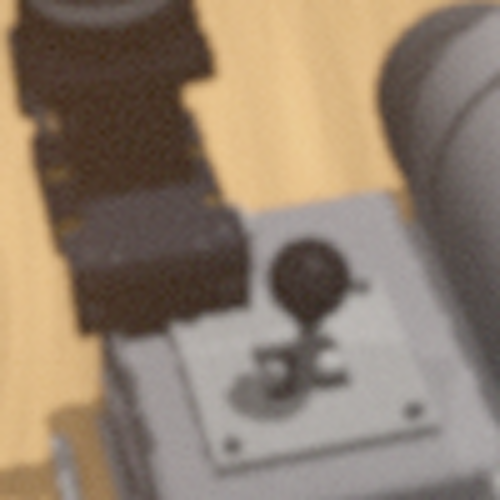

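The knob is at (302,176) in the side image, over on the right. The fingers are behind it on the near side, clear of it, so I'll push it away from the robot.

```bash
python3 -c "
from h import *
c=cam('side');print(gate(ray(c,301.6,175.6,.232)))"
python3 -m creep '{"translation":[[-0.4,0,0],[-0.2,0,0],[-0.1,0,0],[-0.1,0,0],[0,0,0]],"turn":[[0,0,0],[0,0,0],[0,0,0],[0,0,0],[0,0,0]],"grip":[0,0,0,0,0]}'
python3 -c "
from h import *
to(tw(.0065,-.034,.218))"
```

```text
[-0.00102196 -0.03542171  0.232     ]
time_s: 11.05
tool_pos: [0.5557, -0.0821, 0.2192]
tool_rot: [180.0, -0.0, -172.1]
force: [-0.5, 0.5, 0.2]
grip_width: 0.0003
grasp_force: 0.3
at gate [-0.0167 -0.0341  0.2192] shift [-0.29   0.001  0.015]
```

```bash
python3 -m creep '{"translation":[[-0.1,0,0],[-0.1,0,0],[-0.05,0,0],[-0.04,0,0],[0,0,0]],"turn":[[0,0,0],[0,0,0],[0,0,0],[0,0,0],[0,0,0]],"grip":[0,0,0,0,0]}'
python3 -c "
from h import *
to(tw(.0065,-.034,.218))"
```

```text
time_s: 11.68
tool_pos: [0.5777, -0.0792, 0.2187]
tool_rot: [180.0, -0.1, -172.1]
force: [-5.1, 0.2, -2.8]
grip_width: 0.0004
grasp_force: 2.3
at gate [ 0.0055 -0.0342  0.2187] shift [-0.012  0.002  0.009]
```

```bash
python3 -m creep '{"translation":[[-0.02,0,0],[0,0,0]],"turn":[[0,0,0],[0,0,0]],"grip":[0,0]}'
python3 -c "
from h import *
to(tw(.0065,-.034,.218))"
python3 -m creep '{"translation":[[0.2,0,0],[0.5,0,0],[0.5,0,0],[0,0,-0.4],[0,0,0]],"turn":[[0,0,0],[0,0,0],[0,0,0],[0,0,0],[0,0,0]],"grip":[0,0,0,0,0]}'
python3 - <<'E'
from h import *
a=[]
for n,(r0,r1,c0,c1) in dict(side=(120,220,240,340),top=(160,260,240,340)).items():
    c=cam(n);a.append(cv2.resize(c["frame"][r0:r1,c0:c1,::-1],None,fx=4,fy=4,interpolation=cv2.INTER_CUBIC))
cv2.imwrite("pics/s5.png",np.hstack(a))
f=c["frame"].astype(int).sum(2);m=(f[172:210,290:330]<150).astype(np.uint8)
n,l,s,ce=cv2.connectedComponentsWithStats(m);k=1+np.argmax(s[1:,4]);u,v=ce[k]+[290,172];print(u,v,s[k],gate(ray(c,u,v,.225)))
E
```

```text
time_s: 11.92
tool_pos: [0.5783, -0.0791, 0.2186]
tool_rot: [179.9, -0.2, -172.1]
force: [-7.9, 0.9, -1.4]
grip_width: 0.0005
grasp_force: 3.5
at gate [ 0.0061 -0.0342  0.2186] shift [-0.005  0.002  0.008]
time_s: 12.55
tool_pos: [0.4876, -0.0927, 0.2547]
tool_rot: [-180.0, 0.5, -172.1]
force: [-0.1, 0.3, 0.3]
grip_width: 0.0
grasp_force: 0.0
308.14285714285717 186.36190476190475 [ 11   6  16  17 210] [ 0.0361642 -0.0331296  0.225    ]
```

View pics/s5.png

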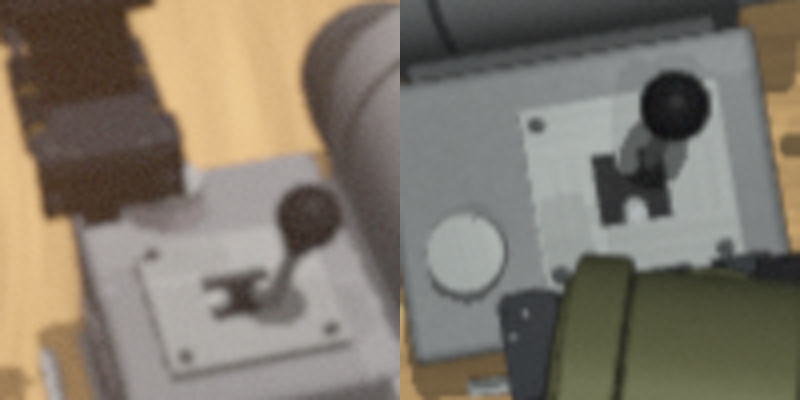

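The lever is at top crop (675,106) in the far right slot. The knob is at x≈36 to 37 mm and y≈-33 mm, and the push force rose as it reached the stop. The tin hasn't moved and the fingers are clear.

```bash
python3 -m creep '{"translation":[[0,0,0],[0,0,0]],"turn":[[0,0,0],[0,0,0]],"grip":[0,0]}'; python3 -c "
from cell import env
print(env.sign_off())"
```

```text
time_s: 12.9
tool_pos: [0.4851, -0.0922, 0.2508]
tool_rot: [-180.0, -0.0, -172.1]
force: [0.2, -0.1, 0.6]
grip_width: 0.0006
grasp_force: 0.0
the job is handed in; nothing more can be done
None
```

The gear lever is home in the far right slot (knob at about x +36 mm, y −33 mm; swing ≈ 0.24 rad, cross ≈ −0.23 rad), peak force read at the pushes was about 8 N, the fingers are clear, and the job was handed in at 12.9 s; no verdict was returned, and I only checked the tin by eye at the end, not the mallet, bottle or gouge.

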